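Clear the glassware, put the reagent bottle on the balance, put the glassware back

ROBOT

A 6-joint arm with a two-finger parallel gripper is mounted at the origin on a cart in front of the work surface, level with it; the furniture and walls round the work are solid. World frame = base frame: x ahead of the robot, y to its left, z up, the work surface at z = 0. Lengths are in m, angles in rad, forces in N, time in s.
With the tool pointing down it reaches from about 0.375 to 0.9 m from the base axis. Payload 3.1 kg.
Tool frame: the origin (TCP) lies midway between the tips of the shut fingers; the grasp point (between the pads) lies 19 mm behind it; z points along the fingers, y is the line along which they close (so a half turn about z gives the same grasp; the last joint's range is limited). The gripper opens to 87 mm and grips with 3 to 60 N. Pads are 19 mm wide; open, the fingers measure 117 mm over their backs; the gripper's body (75 mm by 190 mm) begins 51 mm behind the grasp point.
Start: joints at [-1.327, 0.527, 1.433, -0, 1.181, -0.178], TCP at [0.256, -0.57, 0.223] pointing down, gripper open.
Joint ranges: [-3.08, 3.08], [-0.75, 2.2], [0.22, 2.44], [-1.43, 4.57], [0, 2.65], [-2.85, 2.85]. Speed limits (rad/s): [2.79, 2.79, 3.14, 3.14, 3.14, 3.14].

INTERFACE

Orientations are given as a unit quaternion [x, y, z, w].
In Python, from rig import get_obs, cams, job gives the robot as it stands.
- The arm moves only by the tool servo_tool, never from a script. Its argument "moves" is text: rows parted by semicolons, each of 5 numbers parted by spaces: the shift along the tool's x, y, z in m, then the turn about the tool's z in degrees, then the finger opening in m, from 0 to 0.087. In form: dx dy dz spin claw; .... A call has 1 to 10 rows; each row is the pose to reach, as a shift and turn from the pose commanded when the call began, along the tool's axes at that moment; what a row does not reach only later rows make up. A row lasts 1/12 s, in which the tool goes at most 41.7 mm and 7.16 degrees, less where a joint would pass 70% of its speed; a pose out of reach is approached as far as the arm can. A call with a gripper value outside its range is refused whole. The fingers move at their own pace and stop on an object; "grip_force" is the grip in N (left out, the last holds). Time passes only in rows, so rows that repeat a pose let the fingers close. It gives the time, the measured TCP pose, the force, the opening and the grip force at its end, in the units of the state.
- get_obs(): the state, without advancing time (a new reading comes with each control period).
- cams.camera(name): name is "side" or "top" or "wrist"; returns the picture (420x560x3 uint8, blue, green, red); there is no depth.
- cams.camera_model(name): a dict with "fx", "fy", "cx", "cy" (pixels), "R" (3x3) and "t" (3): a world point X has camera coordinates R X + t. Camera axes: x right, y down, z forward; pixel columns grow to the right and rows downward; lengths in m; the calibration is good to about 2 mm. A picture is of the moment at which its call begins: read the wrist's pose just before it. camera_model takes no time and is no camera call; for the wrist camera it gives the pose at the moment of the call.
- job.hand_in(): hands the job in; it is judged then, once.
The state is a dict: "time": time; "q": joint angles; "joint_velocities": joint speeds; "joint_torque": joint torques, N m; "position": TCP position; "tool_rot": TCP orientation; "ft_force": force on the tool from outside, world axes, zero at the start; "moment": the same for the moment, N m; "grip_width": finger opening in m; "grip_force": force on a finger pad.
Only numpy, scipy, OpenCV 4.12 (cv2) and the standard library are available. Lean on these libraries where they do the work, as an engineer would, in place of code of your own. Each camera call takes 0.05 s, during which the arm holds its last target. There are 200 camera calls.

TASK

The small white reagent bottle is hemmed in between the test-tube rack and three pieces of glassware: a measuring cylinder, a conical flask and a small beaker. Clear all three pieces over to the steel tray, standing upright side by side; only then fetch the reagent bottle and stand it on the middle of the balance's weighing plate; then put each piece of glassware back, upright, on the very spot where it stood, without knocking any over and without disturbing the little stoppered bottle at the end of the rack.

Things in the scene. Friction and masses are not known exactly. Their poses are not given: they have to be found in the camera images.
- rack: Wooden test-tube rack, 54 x 170 x 78 mm, with three test tubes (tops about 150 mm up), fixed. Origin: centre of its underside; y along its length. The reagent bottle stands about 90 mm to its -x side (towards the robot); the glassware stands 66 to 73 mm from the bottle, centre to centre, one piece left, one right, one in front of it; which is where changes.
- reagent_bottle: Small white plastic reagent bottle with a label and a black cap, 37 mm across, 70 mm tall (cap 23 mm across above 58 mm), about 0.09 kg; cap fixed. Loose, upright; origin at the centre of its underside, z up. Grip it round the white body.
- cylinder: Clear 50 ml measuring cylinder, 199 mm tall: tube 29 mm across on a blue hexagonal foot 52 x 60 mm and 6 mm thick, about 0.08 kg. Loose, upright; origin at the centre of the foot's underside, z up. Grip it high on the tube (0.17 m up or more), so that the gripper's body clears its top.
- flask: Clear conical flask with some blue content (solid), 80 mm across the base, 126 mm tall, narrowing upward; for gripping it is a plain cone from 80 mm at the base to about 34 mm at the top, about 45 mm 0.1 m up, about 0.13 kg. Loose, upright; origin at the centre of its underside, z up. Grip it near the top.
- beaker: Small clear beaker with spout, 54 mm across (58 over the spout), 70 mm tall, open top, solid enough to be gripped across its outside, about 0.06 kg. Loose, upright; origin at the centre of its underside, z up.
- stopper_bottle: Very small clear glass bottle with a ground stopper, 32 mm across, 63 mm tall, loose, near one end of the rack (about 0.12 m from the rack's middle). To be left alone. Origin at the centre of its underside.
- tray: Flat stainless tray, 350 x 245 mm, rim 20 mm high and 8 mm wide, fixed, empty at the start: the side area. Origin: centre of its underside; x along its 350 mm. Inner floor 2 mm above the origin, about 318 x 212 mm. It stands left or right of the rack, the balance on the other side.
- balance: Electronic balance, 205 x 194 x 52 mm, fixed. Origin: centre of its underside; its -y is the key side, which faces the robot.
- plate (a point): Middle of the top face of the balance's flat weighing plate (191 x 124 mm; nothing moves), 47 mm above the worktop; its axes are the balance's.

How it is judged:
On the way, in this order (a step that is already met when the one before it is completed fails the run):
1. cylinder, flask and beaker all stand upright and released on the steel tray's floor (x of cylinder in the frame of tray between -0.15 and 0.15 m and y of cylinder in the frame of tray between -0.1 and 0.1 m and z of each of cylinder, flask, beaker in the frame of tray below 0.008 m and angle between each of cylinder, flask, beaker's own z axis and vertical below 0.1 rad and contact force between the fingers and cylinder below 0.3 N and linear speed of each of cylinder, flask, beaker below 0.03 m/s and x of flask in the frame of tray between -0.15 and 0.15 m and y of flask in the frame of tray between -0.1 and 0.1 m and contact force between the fingers and flask below 0.3 N and x of beaker in the frame of tray between -0.15 and 0.15 m and y of beaker in the frame of tray between -0.1 and 0.1 m and contact force between the fingers and beaker below 0.3 N), for 0.2 s.
2. the reagent bottle stands upright and released on the balance's plate, within 20 mm of its middle (horizontal distance between reagent_bottle and plate below 0.02 m and z of reagent_bottle in the frame of plate between -0.004 and 0.006 m and angle between reagent_bottle's own z axis and vertical below 0.1 rad and contact force between the fingers and reagent_bottle below 0.3 N and linear speed of reagent_bottle below 0.03 m/s), for 0.2 s.
At the end, for the whole second after the job is handed in: The reagent bottle stands upright on the balance's plate, within 20 mm of its middle; cylinder, flask and beaker each stand upright within 15 mm of where they stood at the start; all are released and at rest; the stoppered bottle is within 15 mm of its place and upright (all of step 2 and distance of each of cylinder, flask, beaker, stopper_bottle from where it was at the start of the episode below 0.015 m and angle between each of cylinder, flask, beaker, stopper_bottle's own z axis and vertical below 0.1 rad and contact force between the fingers and cylinder below 0.3 N and linear speed of each of cylinder, flask, beaker below 0.03 m/s and contact force between the fingers and flask below 0.3 N and contact force between the fingers and beaker below 0.3 N); the robot touches nothing.
It fails at once if a piece of glassware or a bottle is tipped over (angle between any of cylinder, flask, beaker, reagent_bottle, stopper_bottle's own z axis and vertical above 0.6 rad).
It fails at once if the stoppered bottle is pushed more than 20 mm away (distance of stopper_bottle from where it was at the start of the episode above 0.02 m).
It also fails if it takes over 150 s, if anything falls off the work surface, if the arm or the gripper's body presses on something with over 40 N, if the wrist force passes 120 N, or if a joint passes its speed limit or range.

## Working session

There is one attempt and no reset: what is moved stays moved. The work goes in short steps, Python scripts to look and compute and a tool call to move; the robot and the scene stay as the last step left them, time stands still between calls to the robot, and variables do not carry over. Pictures are saved under pics/ and viewed, at most 14 in all, crops included, and the job is handed in when it is done.

Besides the shell and the picture viewer there is one more tool, called after "Request:" as name(argument=value, ...) on one line, values as JSON. servo_tool: Moves the arm, as the interface text tells. Its arguments: {"type":"object","properties":{"moves":{"type":"string"},"grip_force":{"type":"number"}},"required":["moves"]}

```bash
mkdir -p pics; ls
python3 - <<'E'
from rig import get_obs,cams,job
import cv2
o=get_obs();print(o['time'],o['position'],o['tool_rot'],o['grip_width'])
for n in('top','side'):
    cv2.imwrite(f'pics/{n}0.png',cv2.resize(cams.camera(n),(800,600),interpolation=cv2.INTER_CUBIC));m=cams.camera_model(n);print(n,m)
E
```

```text
pics
0.0 [ 0.25628204 -0.56922988  0.22155946] [ 9.77737019e-01  2.09831207e-01 -5.50509245e-05 -1.08741669e-03] 0.08697864493227203
top {'fx': 420.63751911725916, 'fy': 420.63751911725916, 'cx': 278.13522781906835, 'cy': 211.9693191846514, 'R': array([[ 0.01302033, -0.99988853, -0.0073074 ],
       [-0.98414285, -0.01152172, -0.17700313],
       [ 0.1768992 ,  0.00949616, -0.98418316]]), 't': array([-0.01619826,  0.59219742,  0.95253105])}
side {'fx': 539.6073911176128, 'fy': 539.6073911176128, 'cx': 283.3760680153951, 'cy': 209.42606738486626, 'R': array([[-9.99670518e-01,  2.56681791e-02, -1.21438212e-05],
       [ 1.15905155e-02,  4.50980911e-01, -8.92458334e-01],
       [-2.29023037e-02, -8.92164426e-01, -4.51129829e-01]]), 't': array([0.5874779 , 0.03171019, 1.32886099])}
```

View pics/top0.png

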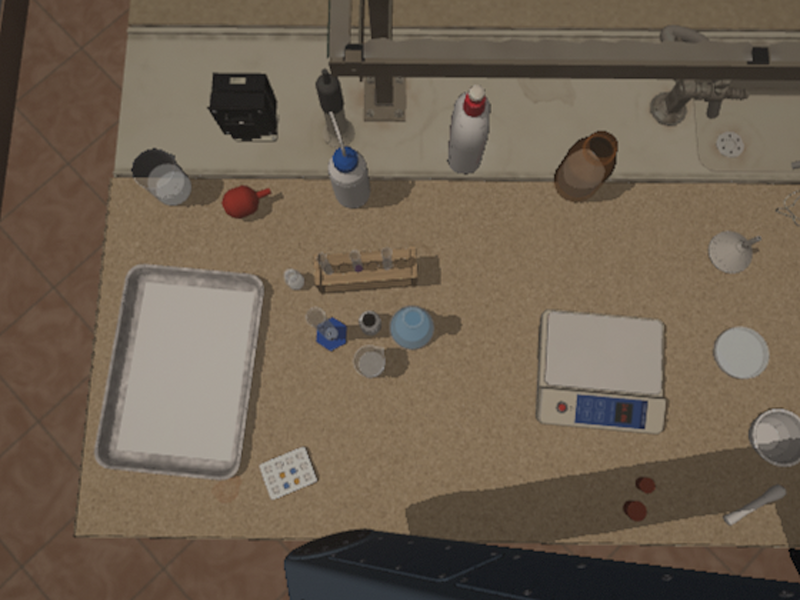

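View pics/side0.png

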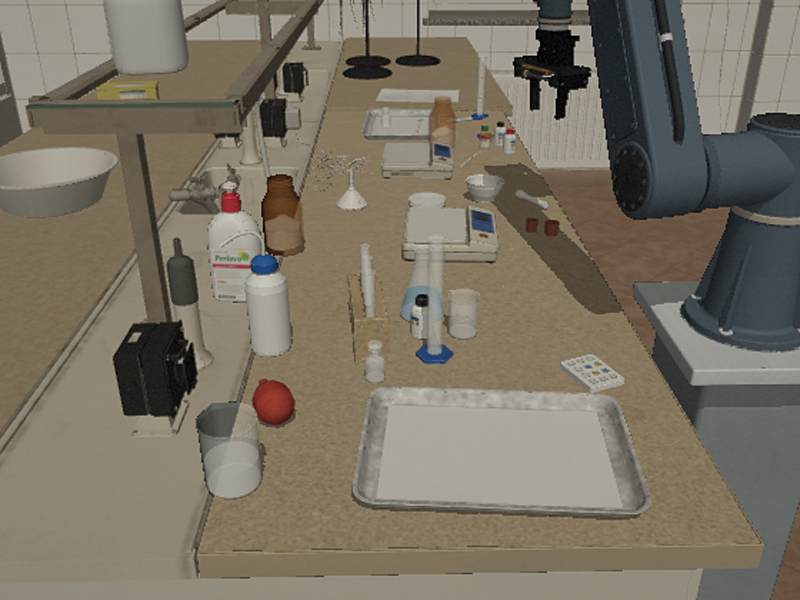

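Top view: the cylinder foot is at (332,334), reagent bottle at (369,321), flask at (411,328), beaker at (370,362) and stopper bottle at (294,280). The tray is on the left and the balance on the right. I'll enlarge this area to measure.

Run:
```python
from rig import cams
import cv2
a=cams.camera('top')[170:280,190:330]; b=cams.camera('side')[155:275,235:355]
cv2.imwrite('pics/topc.png',cv2.resize(a,None,fx=5.5,fy=5.4,interpolation=cv2.INTER_CUBIC) if 0 else cv2.resize(a,None,fx=5,fy=5,interpolation=cv2.INTER_CUBIC))
cv2.imwrite('pics/sidec.png',cv2.resize(b,None,fx=5,fy=5,interpolation=cv2.INTER_CUBIC))
```

```text
(no output)
```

View pics/topc.png

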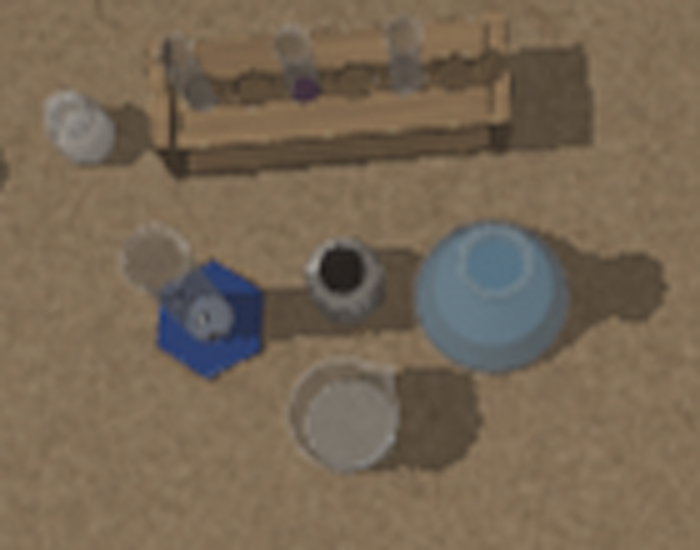

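View pics/sidec.png

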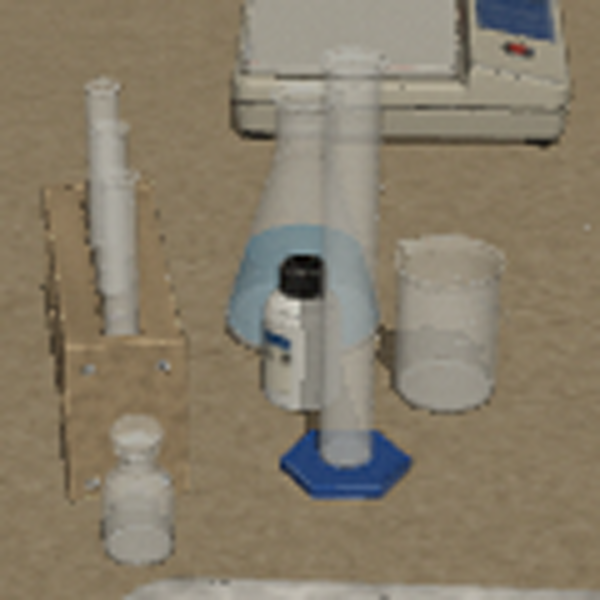

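```bash
cat > h.py <<'E'
import numpy as np
from rig import get_obs,cams
def ray(m,u,v,z):
    R,t=m['R'],m['t'];C=-R.T@t
    d=R.T@np.array([(u-m['cx'])/m['fx'],(v-m['cy'])/m['fy'],1])
    return (C+d*(z-C[2])/d[2]).round(4)
E
python3 - <<'E'
from h import *
from scipy.spatial.transform import Rotation as Ro
m=cams.camera_model('top');s=cams.camera_model('side')
f=lambda n,u,v,z:print(n,ray(m,190+(u+.5)/5-.5,170+(v+.5)/5-.5,z))
g=lambda n,u,v,z:print(n,'side',ray(s,235+(u+.5)/5-.5,155+(v+.5)/5-.5,z))
f('cylfoot',211,320,.004);f('cyltop',155,258,.199);g('cylfoot',347,463,.006);g('cyltop',353,58,.199)
f('flaskbase',492,297,.003);f('flasktop',495,264,.126);g('flasktop',301,100,.126)
f('cap',342,268,.07);g('cap',302,266,.07)
f('beakbase',351,425,.003);f('beaktop',346,412,.07);g('beakbase',445,385,.003);g('beaktop',450,257,.07)
f('stbase',87,135,.003);f('sttop',67,112,.063)
k=lambda n,u,v,z:print(n,ray(m,(u+.5)*.7-.5,(v+.5)*.7-.5,z))
for p in((128,266),(264,276),(240,478),(98,468)):k('tray',*p,.02)
for p in((148,277),(253,284),(228,468),(117,460)):k('floor',*p,.002)
for p in((545,312),(664,320),(662,397),(541,389)):k('plate',*p,.047)
f('rackL',165,40,.078);f('rackR',500,20,.078);f('rackfrontL',175,150,.078);f('rackfrontR',500,125,.078)
o=get_obs();print(Ro.from_quat(o['tool_rot']).as_matrix().round(3))
E
```

```text
cylfoot [0.5451 0.1061 0.004 ]
cyltop [0.5457 0.1063 0.199 ]
cylfoot side [0.5444 0.1155 0.006 ]
cyltop side [0.5448 0.1089 0.199 ]
flaskbase [ 0.5585 -0.0335  0.003 ]
flasktop [ 0.5561 -0.0329  0.126 ]
flasktop side [ 0.5602 -0.0178  0.126 ]
cap [0.562  0.0377 0.07  ]
cap side [0.562  0.0455 0.07  ]
beakbase [0.494  0.0354 0.003 ]
beaktop [0.4948 0.0344 0.07  ]
beakbase side [0.4932 0.0397 0.003 ]
beaktop side [0.493  0.0379 0.07  ]
stbase [0.6387 0.1721 0.003 ]
sttop [0.6369 0.1711 0.063 ]
tray [0.6587 0.465  0.02  ]
tray [0.6434 0.2252 0.02  ]
tray [0.3027 0.2469 0.02  ]
tray [0.3154 0.4829 0.02  ]
floor [0.6433 0.4359 0.002 ]
floor [0.6327 0.2482 0.002 ]
floor [0.3167 0.2727 0.002 ]
floor [0.3271 0.461  0.002 ]
plate [ 0.581 -0.256  0.047]
plate [ 0.5698 -0.4538  0.047 ]
plate [ 0.4427 -0.4423  0.047 ]
plate [ 0.4531 -0.2456  0.047 ]
rackL [0.6689 0.1234 0.078 ]
rackR [ 0.6804 -0.0351  0.078 ]
rackfrontL [0.6158 0.1167 0.078 ]
rackfrontR [ 0.6295 -0.0355  0.078 ]
[[ 0.912  0.41  -0.   ]
 [ 0.41  -0.912  0.001]
 [ 0.    -0.001 -1.   ]]
```

Flask, beaker, cylinder and bottle fall 68–72 mm apart, which matches the given layout. The tool x axis is at yaw 24.2°, so I'll spin it to yaw 0 and rise.

Request:
servo_tool(moves="0 0 -0.06 24.2 0.087; 0 0 -0.06 24.2 0.087; 0 0 -0.06 24.2 0.087; 0 0 -0.06 24.2 0.087; 0 0 -0.06 24.2 0.087; 0 0 -0.06 24.2 0.087", grip_force=15)

```text
time: 0.7
position: [0.2564, -0.5696, 0.2822]
tool_rot: [1.0, 0.001, -0.0, -0.0]
ft_force: [-0.1, 0.2, 0.3]
grip_width: 0.087
grip_force: 0.0
```

```bash
cat > st.py <<'E'
from h import *
from scipy.spatial.transform import Rotation as Ro
o=get_obs();print('t',round(o['time'],2),'p',o['position'].round(4),'w',round(float(o['grip_width']),4),'gf',o['grip_force'],'q',np.round(o['q'],2))
R=Ro.from_quat(o['tool_rot']).as_matrix();print('yaw',np.degrees(np.arctan2(R[1,0],R[0,0])).round(2),R[:,2].round(4))
E
python3 st.py
python3 - <<'E'
from h import *
from scipy.spatial.transform import Rotation as Ro
o=get_obs();m=cams.camera_model('wrist');R=Ro.from_quat(o['tool_rot']).as_matrix()
print('cam in tool',R.T@(-m['R'].T@m['t']-o['position']),(m['R']@R).round(3),m['fx'])
E
```

```text
t 0.7 p [ 0.2564 -0.5696  0.2822] w 0.087 gf 0.0 q [-1.33  0.47  1.36 -0.    1.31  0.24]
yaw 0.11 [-2.e-04  8.e-04 -1.e+00]
cam in tool [ 7.21799569e-02 -3.76270936e-05 -1.63547768e-01] [[ 0.     1.    -0.   ]
 [-0.965 -0.    -0.263]
 [-0.263  0.     0.965]] 356.1875217774444
```

Request:
servo_tool(moves="0.144 -0.338 0 0 0.087; 0.144 -0.338 0 0 0.087; 0.144 -0.338 0 0 0.087; 0.144 -0.338 0 0 0.087; 0.144 -0.338 0 0 0.087; 0.144 -0.338 0 0 0.087; 0.144 -0.338 0 0 0.087; 0.144 -0.338 0 0 0.087; 0.144 -0.338 0 0 0.087; 0.144 -0.338 0 0 0.087")

```text
time: 1.53
position: [0.4008, -0.2256, 0.2821]
tool_rot: [1.0, 0.004, -0.0, -0.002]
ft_force: [0.0, 0.2, -0.8]
grip_width: 0.087
grip_force: 0.0
```

Request:
servo_tool(moves="0.1 -0.338 0 0 0.087; 0.1 -0.338 0 0 0.087; 0.1 -0.338 0 0 0.087; 0.1 -0.338 0 0 0.087; 0.1 -0.338 0 0 0.087; 0.1 -0.338 0 0 0.087; 0.1 -0.338 0 0 0.087; 0.1 -0.338 0 0 0.087; 0.1 -0.338 0 0 0.087; 0.1 -0.338 0 0 0.087")

```text
time: 2.37
position: [0.5012, 0.1094, 0.2822]
tool_rot: [1.0, 0.003, 0.0, -0.001]
ft_force: [-0.4, -0.7, -0.6]
grip_width: 0.087
grip_force: 0.0
```

```bash
python3 st.py; python3 -c "
from rig import cams
import cv2
cv2.imwrite('pics/w1.png',cams.camera('wrist'));print(cams.camera_model('wrist'))"
```

```text
t 2.37 p [0.5012 0.1094 0.2822] w 0.087 gf 0.0 q [-0.    0.3   1.63  0.    1.2   1.56]
yaw 0.37 [ 6.0e-04  1.2e-03 -1.0e+00]
{'fx': 356.1875217774444, 'fy': 356.1875217774444, 'cx': 282.44593815562615, 'cy': 210.66928197771725, 'R': array([[ 5.13474015e-03, -9.99986414e-01,  8.98178009e-04],
       [-9.64559382e-01, -4.71586518e-03,  2.63823728e-01],
       [-2.63815908e-01, -2.22101231e-03, -9.64570492e-01]]), 't': array([0.10447282, 0.43539761, 0.58107688])}
```

View pics/w1.png

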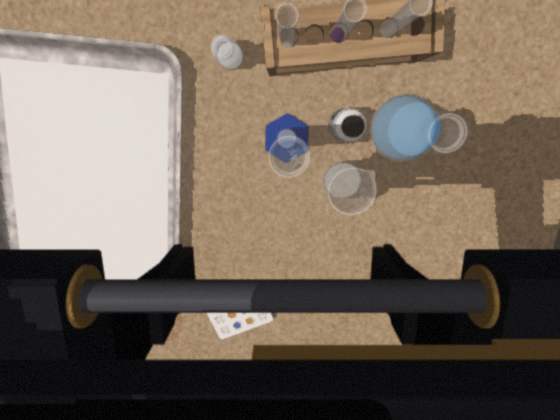

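Wrist view: cylinder rim at (289,156) and foot at (287,137), flask rim at (447,133) and base at (406,128), cap at (353,126), beaker rim at (352,189).

Run:
```python
from h import *
m=cams.camera_model('wrist')
for n,u,v,z in(('cyltop',289,156,.199),('cylfoot',287,137,.004),('flasktop',447,133,.126),('flaskbase',406,128,.003),('cap',353,126,.07),('beaktop',352,189,.07),('beakbase',342,180,.003),('trayinR',167,76,.002)):print(n,ray(m,u,v,z))
```

```text
cyltop [0.5444 0.1029 0.199 ]
cylfoot [0.5449 0.1017 0.004 ]
flasktop [ 0.5567 -0.037   0.126 ]
flaskbase [ 0.5563 -0.0424  0.003 ]
cap [0.5605 0.035  0.07  ]
beaktop [0.4945 0.0323 0.07  ]
beakbase [0.4921 0.032  0.003 ]
trayinR [0.6141 0.2427 0.002 ]
```

Both cameras agree within about 4 mm. Now gripping the cylinder.

Request:
servo_tool(moves="0.044 0.005 0 0.3 0.087; 0.044 0.005 0 0.3 0.087; 0.044 0.005 0.04 0.3 0.087; 0.044 0.005 0.08 0.3 0.087; 0.044 0.005 0.105 0.3 0.087; 0.044 0.005 0.123 0.3 0.087; 0.044 0.005 0.123 0.3 0.087")

```text
time: 3.0
position: [0.5409, 0.099, 0.1554]
tool_rot: [1.0, -0.003, -0.005, 0.0]
ft_force: [-0.3, -0.0, 0.5]
grip_width: 0.0867
grip_force: 0.0
```

Request:
servo_tool(moves="0 0 0 0 0.02; 0 0 0 0 0.02; 0 0 0 0 0.02; 0 0 0 0 0.02; 0 0 0 0 0.02; 0 0 0 0 0.02; 0 0 0 0 0.02; 0 0 0 0 0.02; 0 0 0 0 0.02; 0 0 0 0 0.02", grip_force=15)

```text
time: 3.83
position: [0.5441, 0.1013, 0.1595]
tool_rot: [1.0, -0.002, -0.0, -0.0]
ft_force: [-0.1, -0.9, -0.8]
grip_width: 0.0283
grip_force: 15.3
```

Request:
servo_tool(moves="0 0 -0.02 0 0.02; 0 0 -0.06 0 0.02; 0 0 -0.08 0 0.02; 0 0 -0.08 0 0.02")

```text
time: 4.17
position: [0.5475, 0.1013, 0.2443]
tool_rot: [1.0, -0.002, 0.005, 0.0]
ft_force: [0.6, -0.1, -0.1]
grip_width: 0.0289
grip_force: 15.0
```

Request:
servo_tool(moves="0 -0.02 0 0 0.02; 0.01 -0.05 0 0 0.02; 0.015 -0.08 0 0 0.02; 0.02 -0.115 0 0 0.02; 0.03 -0.15 0 0 0.02; 0.035 -0.185 0 0 0.02; 0.04 -0.22 0 0 0.02; 0.045 -0.245 0 0 0.02; 0.045 -0.254 0 0 0.02; 0.045 -0.254 0 0 0.02")

```text
time: 5.0
position: [0.5893, 0.3571, 0.2377]
tool_rot: [1.0, -0.001, -0.001, 0.0]
ft_force: [0.1, -0.7, -0.6]
grip_width: 0.0286
grip_force: 15.0
```

Request:
servo_tool(moves="0 0 0 0 0.02; 0 0 0.02 0 0.02; 0 0 0.045 0 0.02; 0 0 0.06 0 0.02; 0 0 0.068 0 0.02; 0 0 0.073 0 0.02; 0 0 0.075 0 0.02; 0 0 0.075 0 0.02; 0 0 0.075 0 0.02; 0 0 0.075 0 0.02")

```text
time: 5.83
position: [0.5911, 0.3551, 0.1658]
tool_rot: [1.0, -0.002, 0.001, -0.0]
ft_force: [-0.7, -0.4, -1.1]
grip_width: 0.0288
grip_force: 15.0
```

Request:
servo_tool(moves="0 0 0.002 0 0.02; 0 0 0.004 0 0.02; 0 0 0.004 0 0.02; 0 0 0.004 0 0.02")

```text
time: 6.17
position: [0.5907, 0.3553, 0.1609]
tool_rot: [1.0, -0.002, 0.0, -0.0]
ft_force: [0.5, 0.4, 1.5]
grip_width: 0.0285
grip_force: 15.0
```

Request:
servo_tool(moves="0 0 0 0 0.03; 0 0 0 0 0.04; 0 0 0 0 0.05; 0 0 0 0 0.06; 0 0 0 0 0.07; 0 0 0 0 0.07; 0 0 0 0 0.07; 0 0 0 0 0.07")

```text
time: 6.83
position: [0.5904, 0.355, 0.1605]
tool_rot: [1.0, -0.002, -0.0, 0.0]
ft_force: [0.1, -0.2, -0.2]
grip_width: 0.0662
grip_force: 0.0
```

Request:
servo_tool(moves="0 0 -0.03 0 0.07; 0 0 -0.06 0 0.07; 0 0 -0.09 0 0.07; 0 0 -0.1 0 0.07; 0 0 -0.1 0 0.07")

```text
time: 7.25
position: [0.5924, 0.3558, 0.2647]
tool_rot: [1.0, -0.002, 0.004, -0.002]
ft_force: [-0.1, 0.3, -0.2]
grip_width: 0.0698
grip_force: 0.0
```

```bash
python3 st.py; python3 -c "
from rig import cams
import cv2
cv2.imwrite('pics/w2.png',cams.camera('side'))"
```

```text
t 7.25 p [0.5924 0.3558 0.2647] w 0.0698 gf 0.0 q [0.38 0.58 1.21 0.   1.34 1.96]
yaw -0.27 [ 0.0077  0.0031 -1.    ]
```

View pics/w2.png

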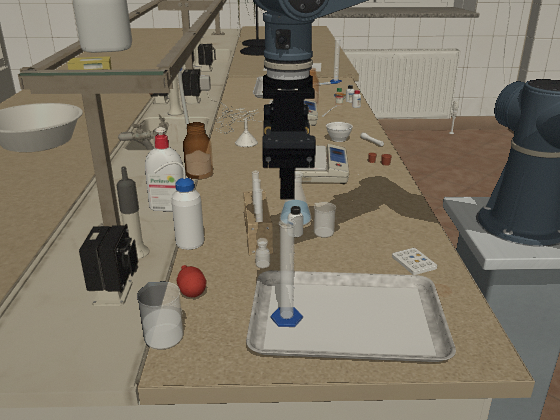

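The cylinder stands at about (287,318) in the side picture, upright in the tray. Next is the flask.

Request:
servo_tool(moves="-0.0335 0.391 0 0 0.087; -0.0335 0.391 0 0 0.087; -0.0335 0.391 0 0 0.087; -0.0335 0.391 0 0 0.087; -0.0335 0.391 0 0 0.087; -0.0335 0.391 0 0 0.087; -0.0335 0.391 0 0 0.087; -0.0335 0.391 0 0 0.087; -0.0335 0.391 0 0 0.087; -0.0335 0.391 0 0 0.087")

```text
time: 8.13
position: [0.553, -0.0403, 0.2581]
tool_rot: [1.0, -0.004, -0.002, 0.0]
ft_force: [1.5, 0.1, -0.3]
grip_width: 0.0871
grip_force: 0.0
```

Request:
servo_tool(moves="0 0 0 0 0.087; 0 0 0 0 0.087; 0 0 0 0 0.087")

```text
time: 8.38
position: [0.5541, -0.0349, 0.259]
tool_rot: [1.0, -0.002, -0.002, -0.001]
ft_force: [0.2, 0.3, 0.8]
grip_width: 0.0868
grip_force: 0.0
```

Request:
servo_tool(moves="0.003 0 0.03 0 0.087; 0.003 0 0.07 0 0.087; 0.003 0 0.11 0 0.087; 0.003 0 0.14 0 0.087; 0.003 0 0.16 0 0.087; 0.003 0 0.17 0 0.087; 0.003 0 0.173 0 0.087; 0.003 0 0.173 0 0.087")

```text
time: 9.05
position: [0.5579, -0.0347, 0.0871]
tool_rot: [1.0, -0.002, -0.001, -0.0]
ft_force: [-0.0, 0.1, 0.3]
grip_width: 0.0873
grip_force: 0.0
```

Request:
servo_tool(moves="0 0 0 0 0.07; 0 0 0 0 0.06; 0 0 0 0 0.03; 0 0 0 0 0.03; 0 0 0 0 0.03; 0 0 0 0 0.03; 0 0 0 0 0.03; 0 0 0 0 0.03; 0 0 0 0 0.03; 0 0 0 0 0.03", grip_force=15)

```text
time: 9.88
position: [0.5581, -0.0357, 0.0877]
tool_rot: [1.0, -0.002, 0.0, -0.0]
ft_force: [-0.3, 1.4, 1.2]
grip_width: 0.0467
grip_force: 14.9
```

Request:
servo_tool(moves="0 0 -0.01 0 0.03; 0 0 -0.03 0 0.03; 0 0 -0.06 0 0.03; 0 0 -0.08 0 0.03; 0 0 -0.09 0 0.03; 0 0 -0.09 0 0.03")

```text
time: 10.38
position: [0.5596, -0.0364, 0.1802]
tool_rot: [1.0, -0.002, 0.003, 0.001]
ft_force: [0.5, 0.2, -1.6]
grip_width: 0.0467
grip_force: 14.6
```

Request:
servo_tool(moves="0 -0.01 0 0 0.03; 0 -0.03 0 0 0.03; -0.005 -0.06 0 0 0.03; -0.01 -0.095 0 0 0.03; -0.02 -0.13 0 0 0.03; -0.03 -0.165 0 0 0.03; -0.035 -0.2 0 0 0.03; -0.045 -0.235 0 0 0.03; -0.055 -0.27 0 0 0.03; -0.06 -0.3 0 0 0.03")

```text
time: 11.22
position: [0.4958, 0.2667, 0.1753]
tool_rot: [1.0, -0.002, -0.003, 0.001]
ft_force: [-0.1, -0.2, -1.2]
grip_width: 0.0467
grip_force: 14.6
```

Request:
servo_tool(moves="-0.007 -0.03 0 0 0.03; -0.012 -0.06 0 0 0.03; -0.017 -0.08 0 0 0.03; -0.018 -0.09 0 0 0.03; -0.018 -0.091 0.015 0 0.03; -0.018 -0.091 0.04 0 0.03; -0.018 -0.091 0.06 0 0.03; -0.018 -0.091 0.072 0 0.03; -0.018 -0.091 0.08 0 0.03; -0.018 -0.091 0.08 0 0.03")

```text
time: 12.05
position: [0.4806, 0.3544, 0.0952]
tool_rot: [1.0, -0.003, -0.002, 0.001]
ft_force: [-0.6, -1.0, -1.0]
grip_width: 0.0462
grip_force: 14.6
```

Request:
servo_tool(moves="0 0 0.003 0 0.03; 0 0 0.006 0 0.03; 0 0 0.007 0 0.03; 0 0 0.007 0 0.03")

```text
time: 12.38
position: [0.4823, 0.3556, 0.0911]
tool_rot: [1.0, -0.002, 0.0, -0.0]
ft_force: [1.1, -0.1, -1.4]
grip_width: 0.0469
grip_force: 14.6
```

Request:
servo_tool(moves="0 0 0.001 0 0.03; 0 0 0.002 0 0.03; 0 0 0.002 0 0.03; 0 0 0.002 0 0.05; 0 0 0.002 0 0.06; 0 0 0.002 0 0.075; 0 0 0.002 0 0.08; 0 0 0.002 0 0.08; 0 0 0.002 0 0.08; 0 0 0.002 0 0.08")

```text
time: 13.22
position: [0.4818, 0.3555, 0.0885]
tool_rot: [1.0, -0.002, -0.0, 0.0]
ft_force: [-0.3, -0.9, -0.1]
grip_width: 0.0775
grip_force: 0.0
```

Request:
servo_tool(moves="0 0 -0.03 0 0.08; 0 0 -0.06 0 0.08; 0 0 -0.09 0 0.08; 0 0 -0.1 0 0.08; 0 0 -0.1 0 0.08; 0 0 -0.1 0 0.08")

```text
time: 13.72
position: [0.4816, 0.3553, 0.1884]
tool_rot: [1.0, -0.002, 0.0, -0.0]
ft_force: [-0.6, 0.4, -0.4]
grip_width: 0.08
grip_force: 0.0
```

Request:
servo_tool(moves="0.0125 0.3215 0 0 0.087; 0.0125 0.3215 0 0 0.087; 0.0125 0.3215 0 0 0.087; 0.0125 0.3215 0 0 0.087; 0.0125 0.3215 0 0 0.087; 0.0125 0.3215 0 0 0.087; 0.0125 0.3215 0 0 0.087; 0.0125 0.3215 0 0 0.087; 0.0125 0.3215 0 0 0.087; 0.0125 0.3215 0 0 0.087")

```text
time: 14.55
position: [0.4916, 0.0325, 0.1867]
tool_rot: [1.0, -0.004, -0.002, -0.0]
ft_force: [-0.4, -0.1, -0.7]
grip_width: 0.0873
grip_force: 0.0
```

```bash
python3 st.py; python3 -c "
from rig import cams
import cv2
cv2.imwrite('pics/w3.png',cams.camera('wrist'));print(cams.camera_model('wrist'))
cv2.imwrite('pics/t3.png',cv2.resize(cams.camera('top')[150:350,40:320],None,fx=2.5,fy=2.5))"
```

```text
t 14.55 p [0.4916 0.0325 0.1867] w 0.0873 gf 0.0 q [-0.16  0.4   1.79  0.    0.95  1.42]
yaw -0.51 [-4.4e-03  9.0e-04 -1.0e+00]
{'fx': 356.1875217774444, 'fy': 356.1875217774444, 'cx': 282.44593815562615, 'cy': 210.66928197771725, 'R': array([[-6.82556815e-03, -9.99976475e-01, -6.79048935e-04],
       [-9.63615107e-01,  6.39591751e-03,  2.67217175e-01],
       [-2.67206545e-01,  2.47825085e-03, -9.63636093e-01]]), 't': array([0.03719814, 0.45004169, 0.48807693])}
```

View pics/w3.png

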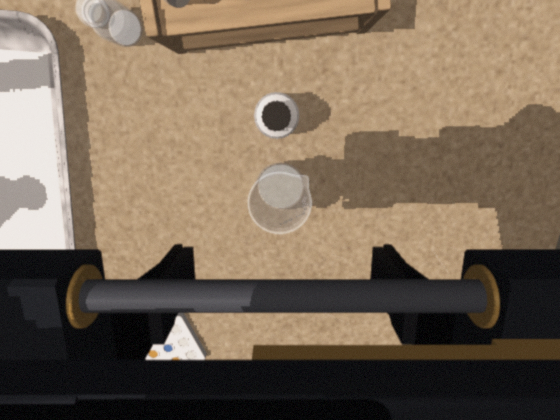

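View pics/t3.png

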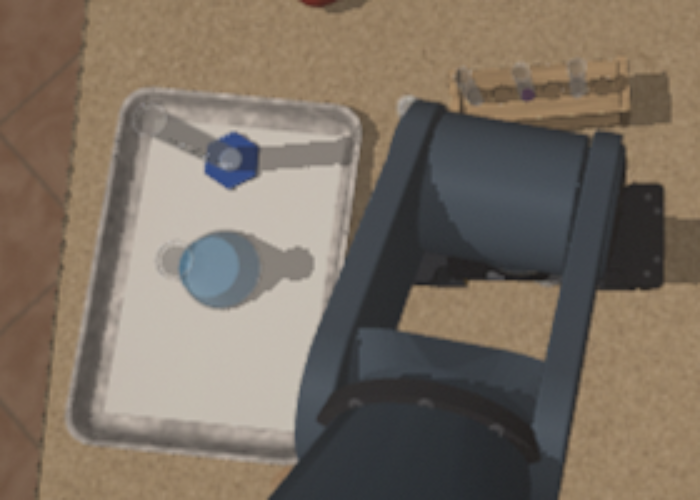

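Cylinder foot (232,160) and flask (220,270) stand in the tray (top crop). In the wrist view the beaker rim is at (279,202) and the cap at (276,116).

Run:
```python
from h import *
m=cams.camera_model('wrist')
for n,u,v,z in(('beaktop',279,202,.07),('beakbase',280,187,.003),('cap',276,116,.07)):print(n,ray(m,u,v,z))
```

```text
beaktop [0.4941 0.0374 0.07  ]
beakbase [0.4927 0.037  0.003 ]
cap [0.5615 0.0391 0.07  ]
```

Request:
servo_tool(moves="0.001 0 0.03 0 0.087; 0.001 0 0.06 0 0.087; 0.001 0 0.09 0 0.087; 0.001 0 0.12 0 0.087; 0.001 0 0.14 0 0.087; 0.001 0 0.155 0 0.087; 0.001 0 0.161 0 0.087; 0.001 0 0.161 0 0.087; 0.001 0 0.161 0 0.087")

```text
time: 15.4
position: [0.4937, 0.0349, 0.0275]
tool_rot: [1.0, -0.002, -0.0, -0.0]
ft_force: [-0.5, -0.4, -0.2]
grip_width: 0.0871
grip_force: 0.0
```

Request:
servo_tool(moves="0 0 0 0 0.07; 0 0 0 0 0.06; 0 0 0 0 0.045; 0 0 0 0 0.045; 0 0 0 0 0.045; 0 0 0 0 0.045; 0 0 0 0 0.045; 0 0 0 0 0.045; 0 0 0 0 0.045", grip_force=12)

```text
time: 16.15
position: [0.494, 0.0339, 0.0277]
tool_rot: [1.0, -0.002, 0.0, 0.0]
ft_force: [-0.2, -0.1, 1.5]
grip_width: 0.0507
grip_force: 12.0
```

Request:
servo_tool(moves="0 0 -0.01 0 0.045; 0 0 -0.03 0 0.045; 0 0 -0.06 0 0.045; 0 0 -0.09 0 0.045; 0 0 -0.1 0 0.045; 0 0 -0.1 0 0.045")

```text
time: 16.65
position: [0.4958, 0.0337, 0.1308]
tool_rot: [1.0, -0.002, 0.003, 0.001]
ft_force: [0.6, 0.9, 0.2]
grip_width: 0.0509
grip_force: 12.0
```

Request:
servo_tool(moves="-0.015 -0.02 0 0 0.045; -0.035 -0.05 0 0 0.045; -0.055 -0.08 0 0 0.045; -0.075 -0.11 0 0 0.045; -0.09 -0.145 0 0 0.045; -0.105 -0.18 0 0 0.045; -0.115 -0.215 0 0 0.045; -0.12 -0.25 0 0 0.045; -0.12 -0.28 0 0 0.045; -0.12 -0.3 0 0 0.045")

```text
time: 17.48
position: [0.374, 0.3369, 0.1268]
tool_rot: [1.0, -0.001, -0.0, 0.0]
ft_force: [1.1, 0.5, -0.7]
grip_width: 0.0509
grip_force: 12.0
```

Request:
servo_tool(moves="0 -0.015 0 0 0.045; 0 -0.023 0.01 0 0.045; 0 -0.025 0.035 0 0.045; 0 -0.025 0.06 0 0.045; 0 -0.025 0.08 0 0.045; 0 -0.025 0.09 0 0.045; 0 -0.025 0.094 0 0.045; 0 -0.025 0.096 0 0.045; 0 -0.025 0.096 0 0.045; 0 -0.025 0.096 0 0.045")

```text
time: 18.32
position: [0.376, 0.3597, 0.0323]
tool_rot: [1.0, -0.003, 0.001, -0.0]
ft_force: [-0.2, 1.2, 0.1]
grip_width: 0.0511
grip_force: 12.0
```

Request:
servo_tool(moves="0 0 0.001 0 0.045; 0 0 0.003 0 0.045; 0 0 0.003 0 0.045; 0 0 0.003 0 0.06; 0 0 0.003 0 0.07; 0 0 0.003 0 0.08; 0 0 0.003 0 0.087; 0 0 0.003 0 0.087; 0 0 0.003 0 0.087; 0 0 0.003 0 0.087")

```text
time: 19.15
position: [0.3754, 0.3595, 0.0285]
tool_rot: [1.0, -0.002, -0.0, 0.0]
ft_force: [0.0, -0.1, -0.7]
grip_width: 0.0853
grip_force: 0.0
```

Request:
servo_tool(moves="0 0 -0.03 0 0.087; 0 0 -0.06 0 0.087; 0 0 -0.1 0 0.087; 0 0 -0.14 0 0.087; 0 0 -0.18 0 0.087; 0 0 -0.2 0 0.087; 0 0 -0.2 0 0.087")

```text
time: 19.73
position: [0.3782, 0.3614, 0.2339]
tool_rot: [1.0, -0.002, 0.005, -0.003]
ft_force: [-0.2, 0.5, -0.4]
grip_width: 0.0868
grip_force: 0.0
```

```bash
python3 st.py; python3 -c "
from rig import cams
import cv2
cv2.imwrite('pics/s4.png',cv2.resize(cams.camera('side')[150:370,180:470],None,fx=2.5,fy=2.5))"
```

```text
t 19.73 p [0.3782 0.3614 0.2339] w 0.0868 gf 0.0 q [ 0.55  0.37  1.68 -0.    1.08  2.12]
yaw -0.26 [ 0.0101  0.0062 -0.9999]
```

View pics/s4.png

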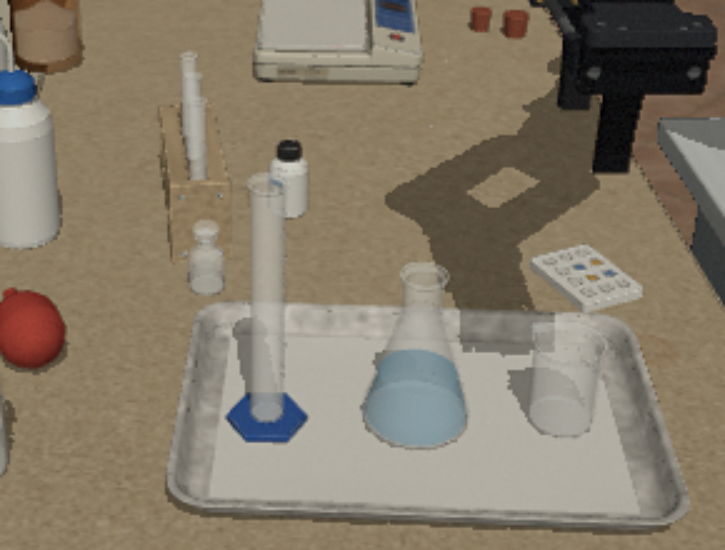

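All three pieces stand upright on the tray: foot (267,420), flask (416,410), beaker (565,390). Step 1 is done. For the bottle I'll turn the gripper half round so the wrist camera faces away from the tubes.

Request:
servo_tool(moves="0.06 0.11 0 -60 0.087; 0.06 0.11 0 -60 0.087; 0.06 0.11 0 -60 0.087; 0.06 0.11 0 -60 0.087; 0.06 0.11 0 -60 0.087; 0.06 0.11 0 -60 0.087; 0.06 0.11 0 -60 0.087; 0.06 0.11 0 -60 0.087; 0.06 0.11 0 -60 0.087; 0.06 0.11 0 -60 0.087")

```text
time: 20.62
position: [0.4335, 0.2487, 0.2265]
tool_rot: [0.867, 0.498, -0.002, -0.0]
ft_force: [0.0, -1.2, -0.4]
grip_width: 0.087
grip_force: 0.0
```

Request:
servo_tool(moves="0 0 0 -60 0.08; 0 0 0 -60 0.08; 0 0 0 -60 0.08; 0 0 0 -60 0.08; 0 0 0 -60 0.08; 0 0 0 -60 0.08; 0 0 0 -60 0.08; 0 0 0 -60 0.08; 0 0 0 -60 0.08; 0 0 0 -60 0.08")

```text
time: 21.45
position: [0.4339, 0.2489, 0.2272]
tool_rot: [0.503, 0.864, -0.001, -0.001]
ft_force: [-1.0, -0.1, -0.2]
grip_width: 0.0799
grip_force: 0.0
```

Request:
servo_tool(moves="0 0 0 -60 0.07; 0 0 0 -60 0.07; 0 0 0 -60 0.07; 0 0 0 -60 0.07; 0 0 0 -60 0.07; 0 0 0 -60 0.07; 0 0 0 -60 0.07; 0 0 0 -60 0.07; 0 0 0 -60 0.07; 0 0 0 -60 0.07")

```text
time: 22.28
position: [0.4343, 0.249, 0.2277]
tool_rot: [0.004, 1.0, -0.0, -0.001]
ft_force: [0.1, 0.7, -0.0]
grip_width: 0.0702
grip_force: 0.0
```

```bash
python3 st.py
```

```text
t 22.28 p [0.4343 0.249  0.2277] w 0.0702 gf 0.0 q [ 0.3   0.35  1.73 -0.    1.06 -1.27]
yaw 179.59 [-1.9e-03 -6.0e-04 -1.0e+00]
```

Request:
servo_tool(moves="-0.127 -0.2115 0 0 0.07; -0.127 -0.2115 0 0 0.07; -0.127 -0.2115 0 0 0.07; -0.127 -0.2115 0 0 0.07; -0.127 -0.2115 0 0 0.07; -0.127 -0.2115 0 0 0.07; -0.127 -0.2115 0 0 0.07; -0.127 -0.2115 0 0 0.07; -0.127 -0.2115 0 0 0.07")

```text
time: 23.03
position: [0.5598, 0.0374, 0.2277]
tool_rot: [0.004, 1.0, 0.0, -0.001]
ft_force: [-0.1, 1.0, -0.6]
grip_width: 0.0702
grip_force: 0.0
```

Request:
servo_tool(moves="0 0 0.03 0 0.07; 0 0 0.07 0 0.07; 0 0 0.11 0 0.07; 0 0 0.14 0 0.07; 0 0 0.165 0 0.07; 0 0 0.185 0 0.07; 0 0 0.198 0 0.07; 0 0 0.205 0 0.07; 0 0 0.205 0 0.07; 0 0 0.205 0 0.07")

```text
time: 23.87
position: [0.5605, 0.0382, 0.0238]
tool_rot: [0.002, 1.0, 0.0, -0.0]
ft_force: [-0.8, -0.2, 0.9]
grip_width: 0.07
grip_force: 0.0
```

Request:
servo_tool(moves="0 0 0 0 0.05; 0 0 0 0 0.03; 0 0 0 0 0.03; 0 0 0 0 0.03; 0 0 0 0 0.03; 0 0 0 0 0.03; 0 0 0 0 0.03; 0 0 0 0 0.03; 0 0 0 0 0.03", grip_force=15)

```text
time: 24.62
position: [0.561, 0.037, 0.0238]
tool_rot: [0.002, 1.0, -0.0, 0.0]
ft_force: [0.1, 0.1, 3.6]
grip_width: 0.0364
grip_force: 15.0
```

Request:
servo_tool(moves="0 0 -0.02 0 0.03; 0 0 -0.05 0 0.03; 0 0 -0.08 0 0.03; 0 0 -0.11 0 0.03; 0 0 -0.13 0 0.03; 0 0 -0.13 0 0.03; 0 0 -0.13 0 0.03")

```text
time: 25.2
position: [0.5613, 0.037, 0.1543]
tool_rot: [0.002, 1.0, -0.0, 0.001]
ft_force: [-0.2, -1.1, -0.8]
grip_width: 0.0364
grip_force: 15.0
```

Request:
servo_tool(moves="0 -0.02 0 0 0.03; 0.005 -0.055 0 0 0.03; 0.01 -0.09 0 0 0.03; 0.015 -0.125 0 0 0.03; 0.02 -0.16 0 0 0.03; 0.025 -0.195 0 0 0.03; 0.03 -0.23 0 0 0.03; 0.035 -0.265 0 0 0.03; 0.04 -0.295 0 0 0.03; 0.04 -0.31 0 0 0.03")

```text
time: 26.03
position: [0.5174, -0.2759, 0.1512]
tool_rot: [0.004, 1.0, 0.0, -0.002]
ft_force: [-0.3, 0.4, -0.9]
grip_width: 0.0366
grip_force: 15.0
```

Request:
servo_tool(moves="0.005 -0.03 0 0 0.03; 0.008 -0.06 0 0 0.03; 0.009 -0.075 0 0 0.03; 0.009 -0.0765 0.02 0 0.03; 0.009 -0.0765 0.045 0 0.03; 0.009 -0.0765 0.065 0 0.03; 0.009 -0.0765 0.075 0 0.03; 0.009 -0.0765 0.079 0 0.03; 0.009 -0.0765 0.079 0 0.03; 0.009 -0.0765 0.079 0 0.03")

```text
time: 26.87
position: [0.5106, -0.349, 0.0749]
tool_rot: [0.002, 1.0, -0.0, 0.0]
ft_force: [0.5, -0.3, -0.9]
grip_width: 0.0364
grip_force: 15.0
```

```bash
python3 st.py; python3 -c "
from rig import cams
import cv2
cv2.imwrite('pics/w5.png',cams.camera('side')[120:270,200:440].repeat(3,0).repeat(3,1))"
```

```text
t 26.87 p [ 0.5106 -0.349   0.0749] w 0.0364 gf 15.000048929359764 q [-0.78  0.71  1.56  0.    0.87 -2.35]
yaw 179.76 [ 5.e-04 -3.e-04 -1.e+00]
```

View pics/w5.png

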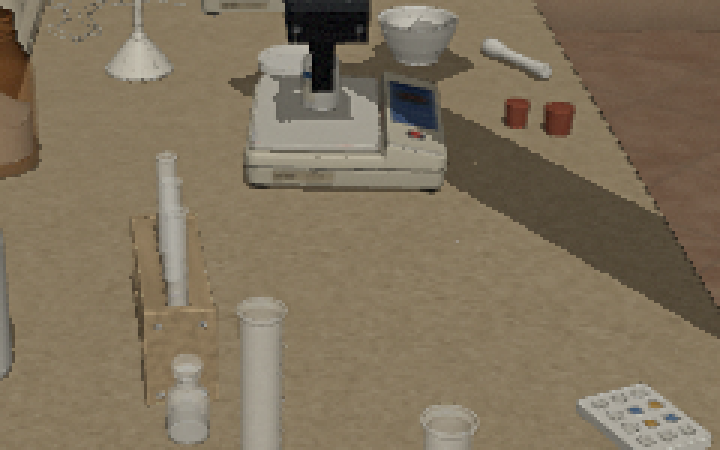

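The bottle is just above the middle of the plate, at (322,100). Lower about 4 mm and release.

Request:
servo_tool(moves="0 0 0.002 0 0.03; 0 0 0.0035 0 0.03; 0 0 0.004 0 0.03; 0 0 0.004 0 0.03; 0 0 0.004 0 0.045; 0 0 0.004 0 0.06; 0 0 0.004 0 0.07; 0 0 0.004 0 0.07; 0 0 0.004 0 0.07; 0 0 0.004 0 0.07")

```text
time: 27.75
position: [0.51, -0.3491, 0.0705]
tool_rot: [0.002, 1.0, 0.0, -0.0]
ft_force: [-0.2, 0.5, 0.1]
grip_width: 0.0664
grip_force: 0.0
```

Request:
servo_tool(moves="0 0 -0.03 0 0.07; 0 0 -0.07 0 0.07; 0 0 -0.11 0 0.07; 0 0 -0.15 0 0.07; 0 0 -0.17 0 0.07; 0 0 -0.17 0 0.07; 0 0 -0.17 0 0.07")

```text
time: 28.33
position: [0.5105, -0.3495, 0.2421]
tool_rot: [0.002, 1.0, -0.001, 0.001]
ft_force: [0.4, 0.3, -0.7]
grip_width: 0.0698
grip_force: 0.0
```

Request:
servo_tool(moves="0 0.3 0 0 0.087; 0 0.3 0 0 0.087; 0 0.3 0 0 0.087; 0 0.3 0 0 0.087; 0 0.3 0 0 0.087; 0 0.3 0 0 0.087; 0 0.3 0 0 0.087; 0 0.3 0 0 0.087; 0 0.3 0 0 0.087; 0 0.3 0 0 0.087")

```text
time: 29.17
position: [0.5108, -0.049, 0.2392]
tool_rot: [0.002, 1.0, -0.0, -0.001]
ft_force: [0.2, 0.8, 0.3]
grip_width: 0.0869
grip_force: 0.0
```

```bash
python3 st.py; python3 -c "
from rig import cams
import cv2
cv2.imwrite('pics/t5.png',cv2.resize(cams.camera('top')[190:330,350:510],None,fx=4,fy=4,interpolation=cv2.INTER_CUBIC))"
```

```text
t 29.17 p [ 0.5108 -0.049   0.2392] w 0.0869 gf 0.0 q [-0.31  0.36  1.69 -0.    1.1  -1.88]
yaw 179.82 [-2.6e-03 -1.0e-04 -1.0e+00]
```

View pics/t5.png

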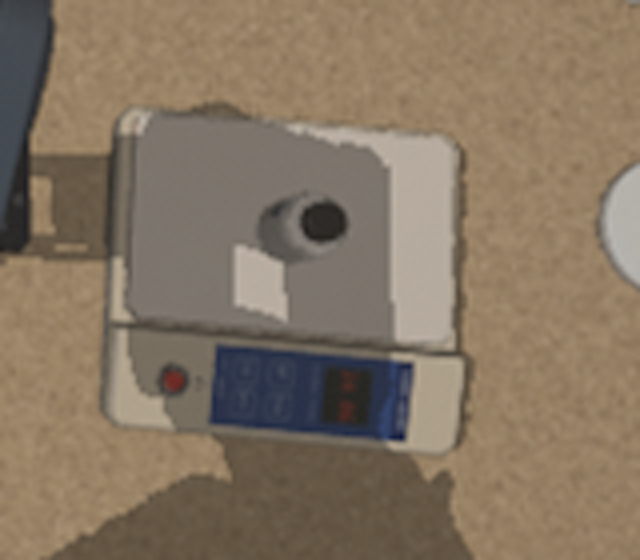

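Bottle base (288,232) against plate middle (288,229): upright and centred. Now to fetch the beaker back.

Request:
servo_tool(moves="0.067 0.205 0 0 0.087; 0.067 0.205 0 0 0.087; 0.067 0.205 0 0 0.087; 0.067 0.205 0 0 0.087; 0.067 0.205 0 0 0.087; 0.067 0.205 0 0 0.087; 0.067 0.205 0 0 0.087")

```text
time: 29.8
position: [0.4451, 0.1567, 0.2402]
tool_rot: [0.001, 1.0, -0.0, -0.0]
ft_force: [-0.1, 0.2, -1.6]
grip_width: 0.087
grip_force: 0.0
```

Request:
servo_tool(moves="0.068 0.204 0 0 0.087; 0.068 0.204 0 0 0.087; 0.068 0.204 0 0 0.087; 0.068 0.204 0 0 0.087; 0.068 0.204 0 0 0.087; 0.068 0.204 0 0 0.087; 0.068 0.204 0 0 0.087; 0.068 0.204 0 0 0.087; 0.068 0.204 0 0 0.087")

```text
time: 30.55
position: [0.38, 0.3583, 0.2402]
tool_rot: [0.004, 1.0, -0.001, -0.0]
ft_force: [-0.7, 0.1, -0.2]
grip_width: 0.0873
grip_force: 0.0
```

```bash
python3 st.py
```

```text
t 30.55 p [0.38   0.3583 0.2402] w 0.0873 gf 0.0 q [ 0.54  0.37  1.67 -0.    1.11 -1.02]
yaw 179.55 [-2.0e-04 -1.3e-03 -1.0e+00]
```

Request:
servo_tool(moves="0.003 0.001 0.03 0 0.087; 0.003 0.001 0.07 0 0.087; 0.003 0.001 0.11 0 0.087; 0.003 0.001 0.145 0 0.087; 0.003 0.001 0.17 0 0.087; 0.003 0.001 0.19 0 0.087; 0.003 0.001 0.204 0 0.087; 0.003 0.001 0.211 0 0.087; 0.003 0.001 0.211 0 0.087; 0.003 0.001 0.211 0 0.087")

```text
time: 31.38
position: [0.3765, 0.3606, 0.0298]
tool_rot: [0.003, 1.0, -0.0, 0.0]
ft_force: [0.6, 0.2, 0.1]
grip_width: 0.0868
grip_force: 0.0
```

Request:
servo_tool(moves="0 0 0 0 0.07; 0 0 0 0 0.06; 0 0 0 0 0.045; 0 0 0 0 0.045; 0 0 0 0 0.045; 0 0 0 0 0.045; 0 0 0 0 0.045; 0 0 0 0 0.045; 0 0 0 0 0.045", grip_force=12)

```text
time: 32.13
position: [0.3755, 0.3616, 0.0297]
tool_rot: [0.002, 1.0, 0.0, 0.0]
ft_force: [-0.7, -0.7, 2.8]
grip_width: 0.0507
grip_force: 12.0
```

Request:
servo_tool(moves="0 0 -0.01 0 0.045; 0 0 -0.03 0 0.045; 0 0 -0.06 0 0.045; 0 0 -0.09 0 0.045; 0 0 -0.1 0 0.045; 0 0 -0.1 0 0.045; 0 0 -0.1 0 0.045")

```text
time: 32.72
position: [0.3753, 0.3615, 0.1299]
tool_rot: [0.002, 1.0, 0.0, 0.0]
ft_force: [-0.3, -1.1, -1.2]
grip_width: 0.0504
grip_force: 12.0
```

Request:
servo_tool(moves="0 -0.02 0 0 0.045; 0 -0.05 0 0 0.045; -0.01 -0.085 0 0 0.045; -0.025 -0.12 0 0 0.045; -0.04 -0.155 0 0 0.045; -0.055 -0.19 0 0 0.045; -0.075 -0.22 0 0 0.045; -0.09 -0.25 0 0 0.045; -0.105 -0.28 0 0 0.045; -0.115 -0.3 0 0 0.045")

```text
time: 33.55
position: [0.4894, 0.0582, 0.1277]
tool_rot: [0.003, 1.0, -0.0, -0.001]
ft_force: [0.5, -0.1, 0.4]
grip_width: 0.0506
grip_force: 12.0
```

Request:
servo_tool(moves="-0.0035 -0.02 0 0 0.045; -0.0035 -0.026 0 0 0.045; -0.0035 -0.026 0.03 0 0.045; -0.0035 -0.026 0.06 0 0.045; -0.0035 -0.026 0.08 0 0.045; -0.0035 -0.026 0.092 0 0.045; -0.0035 -0.026 0.097 0 0.045; -0.0035 -0.026 0.098 0 0.045; -0.0035 -0.026 0.098 0 0.045; -0.0035 -0.026 0.098 0 0.045")

```text
time: 34.38
position: [0.4925, 0.0352, 0.0319]
tool_rot: [0.002, 1.0, -0.0, 0.0]
ft_force: [-0.6, 0.2, -0.8]
grip_width: 0.0508
grip_force: 12.0
```

Request:
servo_tool(moves="-0.001 0 0.002 0 0.045; -0.001 0 0.004 0 0.045; -0.001 0 0.004 0 0.045; -0.001 0 0.004 0 0.045; -0.001 0 0.004 0 0.06; -0.001 0 0.004 0 0.07; -0.001 0 0.004 0 0.08; -0.001 0 0.004 0 0.087; -0.001 0 0.004 0 0.087; -0.001 0 0.004 0 0.087")

```text
time: 35.22
position: [0.4933, 0.035, 0.0275]
tool_rot: [0.002, 1.0, 0.0, -0.0]
ft_force: [-0.1, -0.5, -1.2]
grip_width: 0.082
grip_force: 0.0
```

Request:
servo_tool(moves="0 0 -0.03 0 0.087; 0 0 -0.06 0 0.087; 0 0 -0.1 0 0.087; 0 0 -0.14 0 0.087; 0 0 -0.16 0 0.087; 0 0 -0.16 0 0.087; 0 0 -0.16 0 0.087")

```text
time: 35.8
position: [0.4939, 0.0349, 0.1887]
tool_rot: [0.002, 1.0, -0.0, 0.002]
ft_force: [-0.5, -0.2, -0.6]
grip_width: 0.087
grip_force: 0.0
```

Request:
servo_tool(moves="0.012 0.3205 0 0 0.087; 0.012 0.3205 0 0 0.087; 0.012 0.3205 0 0 0.087; 0.012 0.3205 0 0 0.087; 0.012 0.3205 0 0 0.087; 0.012 0.3205 0 0 0.087; 0.012 0.3205 0 0 0.087; 0.012 0.3205 0 0 0.087; 0.012 0.3205 0 0 0.087; 0.012 0.3205 0 0 0.087")

```text
time: 36.63
position: [0.4811, 0.3563, 0.1849]
tool_rot: [0.001, 1.0, -0.001, -0.002]
ft_force: [-0.1, -1.1, 0.4]
grip_width: 0.0873
grip_force: 0.0
```

Request:
servo_tool(moves="0 0 0 0 0.087; 0 0 0 0 0.087; 0 0 0.03 0 0.087; 0 0 0.06 0 0.087; 0 0 0.08 0 0.087; 0 0 0.093 0 0.087; 0 0 0.098 0 0.087; 0 0 0.098 0 0.087; 0 0 0.098 0 0.087")

```text
time: 37.38
position: [0.4835, 0.3547, 0.0899]
tool_rot: [0.003, 1.0, 0.0, 0.0]
ft_force: [-0.1, 0.5, 0.2]
grip_width: 0.0868
grip_force: 0.0
```

Request:
servo_tool(moves="0 0 0 0 0.07; 0 0 0 0 0.06; 0 0 0 0 0.03; 0 0 0 0 0.03; 0 0 0 0 0.03; 0 0 0 0 0.03; 0 0 0 0 0.03; 0 0 0 0 0.03; 0 0 0 0 0.03; 0 0 0 0 0.03", grip_force=15)

```text
time: 38.22
position: [0.483, 0.3557, 0.0896]
tool_rot: [0.002, 1.0, 0.0, 0.0]
ft_force: [0.1, 1.1, 0.4]
grip_width: 0.0466
grip_force: 14.8
```

Request:
servo_tool(moves="0 0 -0.01 0 0.03; 0 0 -0.03 0 0.03; 0 0 -0.06 0 0.03; 0 0 -0.08 0 0.03; 0 0 -0.1 0 0.03; 0 0 -0.1 0 0.03; 0 0 -0.1 0 0.03")

```text
time: 38.8
position: [0.4834, 0.3557, 0.1908]
tool_rot: [0.002, 1.0, 0.001, 0.001]
ft_force: [-0.1, -0.8, -2.2]
grip_width: 0.0465
grip_force: 14.6
```

Request:
servo_tool(moves="0 -0.01 0 0 0.03; 0 -0.03 0 0 0.03; -0.005 -0.06 0 0 0.03; -0.01 -0.095 0 0 0.03; -0.02 -0.13 0 0 0.03; -0.03 -0.165 0 0 0.03; -0.035 -0.2 0 0 0.03; -0.045 -0.235 0 0 0.03; -0.055 -0.27 0 0 0.03; -0.06 -0.3 0 0 0.03")

```text
time: 39.63
position: [0.5409, 0.0522, 0.1878]
tool_rot: [0.003, 1.0, -0.0, -0.001]
ft_force: [0.6, -0.3, -1.1]
grip_width: 0.0466
grip_force: 14.6
```

Request:
servo_tool(moves="-0.007 -0.03 0 0 0.03; -0.012 -0.06 0 0 0.03; -0.015 -0.08 0 0 0.03; -0.016 -0.09 0 0 0.03; -0.016 -0.091 0.02 0 0.03; -0.016 -0.091 0.05 0 0.03; -0.016 -0.091 0.075 0 0.03; -0.016 -0.091 0.09 0 0.03; -0.016 -0.091 0.098 0 0.03; -0.016 -0.091 0.098 0 0.03")

```text
time: 40.47
position: [0.5545, -0.0349, 0.0893]
tool_rot: [0.002, 1.0, 0.001, -0.003]
ft_force: [0.3, 0.5, -1.5]
grip_width: 0.0466
grip_force: 14.6
```

Request:
servo_tool(moves="0 0 0.001 0 0.03; 0 0 0.001 0 0.03; 0 0 0.001 0 0.03")

```text
time: 40.72
position: [0.5578, -0.036, 0.0915]
tool_rot: [0.002, 1.0, -0.0, 0.001]
ft_force: [0.2, 0.4, -1.6]
grip_width: 0.0467
grip_force: 14.6
```

Measured z is 0.0915 and contact should be at 0.0876, so lower 4 mm and release.

Request:
servo_tool(moves="-0.001 0 0.002 0 0.03; -0.001 0 0.0035 0 0.03; -0.001 0 0.004 0 0.03; -0.001 0 0.004 0 0.03; -0.001 0 0.004 0 0.05; -0.001 0 0.004 0 0.06; -0.001 0 0.004 0 0.075; -0.001 0 0.004 0 0.08; -0.001 0 0.004 0 0.08; -0.001 0 0.004 0 0.08")

```text
time: 41.55
position: [0.5578, -0.0359, 0.0863]
tool_rot: [0.002, 1.0, 0.0, -0.0]
ft_force: [-0.3, -0.1, -0.3]
grip_width: 0.0749
grip_force: 0.0
```

Request:
servo_tool(moves="0 0 -0.03 0 0.08; 0 0 -0.06 0 0.08; 0 0 -0.1 0 0.08; 0 0 -0.14 0 0.08; 0 0 -0.17 0 0.08; 0 0 -0.175 0 0.08; 0 0 -0.175 0 0.08; 0 0 -0.175 0 0.08")

```text
time: 42.22
position: [0.5572, -0.0357, 0.2608]
tool_rot: [0.002, 1.0, 0.0, -0.001]
ft_force: [0.4, -0.7, -0.6]
grip_width: 0.08
grip_force: 0.0
```

Request:
servo_tool(moves="-0.0325 0.391 0 0 0.08; -0.0325 0.391 0 0 0.08; -0.0325 0.391 0 0 0.08; -0.0325 0.391 0 0 0.08; -0.0325 0.391 0 0 0.08; -0.0325 0.391 0 0 0.08; -0.0325 0.391 0 0 0.08; -0.0325 0.391 0 0 0.08; -0.0325 0.391 0 0 0.08; -0.0325 0.391 0 0 0.08")

```text
time: 43.05
position: [0.5905, 0.3599, 0.2576]
tool_rot: [0.001, 1.0, 0.0, -0.003]
ft_force: [0.5, 0.8, 0.4]
grip_width: 0.0796
grip_force: 0.0
```

Request:
servo_tool(moves="0 0 0 0 0.08; 0 0 0 0 0.08; 0 0 0 0 0.08; 0 0 0 0 0.08")

```text
time: 43.38
position: [0.5921, 0.3531, 0.2602]
tool_rot: [0.003, 1.0, -0.001, -0.001]
ft_force: [0.1, 1.1, 0.6]
grip_width: 0.0802
grip_force: 0.0
```

Request:
servo_tool(moves="0.001 0 0.03 0 0.08; 0.001 0 0.06 0 0.08; 0.001 0 0.08 0 0.08; 0.001 0 0.093 0 0.08; 0.001 0 0.099 0 0.08; 0.001 0 0.099 0 0.08; 0.001 0 0.099 0 0.08")

```text
time: 43.97
position: [0.5921, 0.3541, 0.1631]
tool_rot: [0.003, 1.0, 0.0, 0.0]
ft_force: [-0.6, 1.3, -0.2]
grip_width: 0.0799
grip_force: 0.0
```

Request:
servo_tool(moves="0 0 0 0 0.05; 0 0 0 0 0.03; 0 0 0 0 0.02; 0 0 0 0 0.02; 0 0 0 0 0.02; 0 0 0 0 0.02; 0 0 0 0 0.02; 0 0 0 0 0.02; 0 0 0 0 0.02; 0 0 0 0 0.02", grip_force=15)

```text
time: 44.8
position: [0.5913, 0.355, 0.1625]
tool_rot: [0.002, 1.0, 0.0, -0.0]
ft_force: [0.7, -0.3, 0.4]
grip_width: 0.0289
grip_force: 15.0
```

Request:
servo_tool(moves="0 0 -0.02 0 0.02; 0 0 -0.05 0 0.02; 0 0 -0.08 0 0.02; 0 0 -0.09 0 0.02; 0 0 -0.09 0 0.02; 0 0 -0.09 0 0.02")

```text
time: 45.3
position: [0.5911, 0.3548, 0.2521]
tool_rot: [0.002, 1.0, -0.0, -0.0]
ft_force: [-1.2, 0.2, -2.2]
grip_width: 0.0282
grip_force: 15.0
```

Request:
servo_tool(moves="0 -0.02 0 0 0.02; 0.01 -0.05 0 0 0.02; 0.015 -0.08 0 0 0.02; 0.02 -0.115 0 0 0.02; 0.03 -0.15 0 0 0.02; 0.035 -0.185 0 0 0.02; 0.04 -0.22 0 0 0.02; 0.046 -0.245 0 0 0.02; 0.046 -0.252 0 0 0.02; 0.046 -0.252 0 0 0.02")

```text
time: 46.13
position: [0.5428, 0.1015, 0.2505]
tool_rot: [0.004, 1.0, 0.0, -0.002]
ft_force: [0.0, 0.0, -0.2]
grip_width: 0.0285
grip_force: 15.0
```

Request:
servo_tool(moves="0 0 0 0 0.02; 0 0 0.02 0 0.02; 0 0 0.045 0 0.02; 0 0 0.065 0 0.02; 0 0 0.078 0 0.02; 0 0 0.085 0 0.02; 0 0 0.086 0 0.02; 0 0 0.086 0 0.02; 0 0 0.086 0 0.02; 0 0 0.086 0 0.02")

```text
time: 46.97
position: [0.5451, 0.1036, 0.1676]
tool_rot: [0.002, 1.0, 0.0, 0.001]
ft_force: [-0.2, -0.1, 0.3]
grip_width: 0.0287
grip_force: 15.0
```

Request:
servo_tool(moves="0 0 0.002 0 0.02; 0 0 0.004 0 0.02; 0 0 0.006 0 0.02; 0 0 0.006 0 0.02; 0 0 0.006 0 0.02")

```text
time: 47.38
position: [0.5444, 0.1032, 0.1607]
tool_rot: [0.003, 1.0, 0.0, 0.0]
ft_force: [-0.2, -0.5, 0.1]
grip_width: 0.0287
grip_force: 15.0
```

Request:
servo_tool(moves="0 0 0.001 0 0.02; 0 0 0.001 0 0.02; 0 0 0.001 0 0.03; 0 0 0.001 0 0.04; 0 0 0.001 0 0.05; 0 0 0.001 0 0.06; 0 0 0.001 0 0.07; 0 0 0.001 0 0.07; 0 0 0.001 0 0.07")

```text
time: 48.13
position: [0.5441, 0.1032, 0.1594]
tool_rot: [0.002, 1.0, -0.0, -0.0]
ft_force: [0.1, 1.1, -0.5]
grip_width: 0.0615
grip_force: 0.0
```

Request:
servo_tool(moves="0 0 -0.03 0 0.07; 0 0 -0.06 0 0.07; 0 0 -0.1 0 0.07; 0 0 -0.12 0 0.07; 0 0 -0.12 0 0.07")

```text
time: 48.55
position: [0.5475, 0.1032, 0.2851]
tool_rot: [0.002, 1.0, -0.0, 0.006]
ft_force: [0.7, -0.4, -0.3]
grip_width: 0.0698
grip_force: 0.0
```

Request:
servo_tool(moves="0.08 0.25 0 0 0.07; 0.08 0.25 0 0 0.07; 0.08 0.25 0 0 0.07; 0.08 0.25 0 0 0.07; 0.08 0.25 0 0 0.07; 0.08 0.25 0 0 0.07; 0.08 0.25 0 0 0.07; 0.08 0.25 0 0 0.07; 0.08 0.25 0 0 0.07; 0.08 0.25 0 0 0.07")

```text
time: 49.38
position: [0.4654, 0.3524, 0.2788]
tool_rot: [0.003, 1.0, -0.001, -0.001]
ft_force: [-0.4, -0.3, 0.1]
grip_width: 0.0699
grip_force: 0.0
```

```bash
python3 st.py
python3 - <<'E'
from rig import cams
import cv2
t=cams.camera('top');s=cams.camera('side')
a=cv2.resize(t[170:280,190:330],None,fx=5,fy=5,interpolation=cv2.INTER_CUBIC)
cv2.imwrite('pics/t9.png',a)
E
```

```text
t 49.38 p [0.4654 0.3524 0.2788] w 0.0699 gf 0.0 q [ 0.46  0.41  1.47 -0.    1.26 -1.11]
yaw 179.69 [-0.0011 -0.0015 -1.    ]
```

View pics/t9.png

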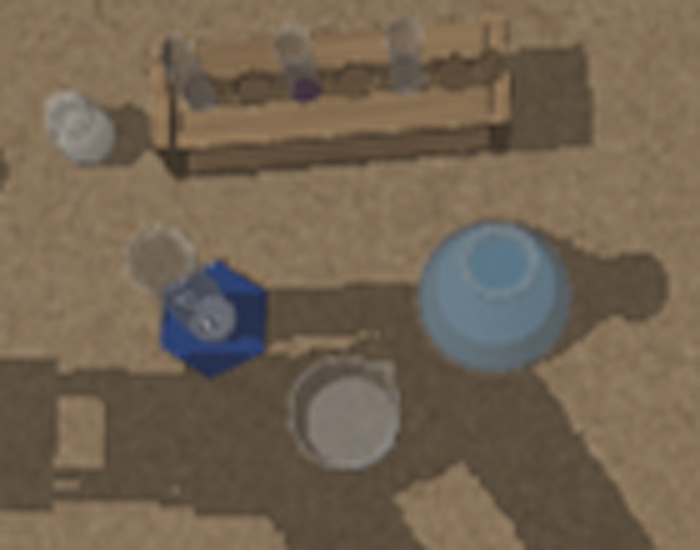

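All pieces are back within about 2 mm: foot (214,320) against (211,320), flask (494,297) against (492,297), and the beaker and stopper bottle unchanged. The arm is clear, so I'm handing in.

```bash
python3 -c "
from rig import job
print(job.hand_in())"
```

```text
the job is handed in; nothing more can be done
None
```

The job is handed in at about 50 s of the 150 s allowed, with no verdict shown: the reagent bottle stands centred on the balance plate, the three pieces of glassware are back upright within about 2 mm of where they stood (top-camera check), and the stoppered bottle has not moved.

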